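# Find the stiff focus-drive bearing by feel

## Task

The three focus-drive bearing units in the rack look alike, but the bearing of one has gone stiff. Turn each one's bar knob about a quarter turn to feel it, and leave it turned; then move the unit that drags to the empty service cradle, seated upright and fully home in its pocket, leaving the two sound units seated in the rack and everything else undisturbed. Be gentle with the bearings: never squeeze, push or press a unit harder than about 30 N.

Things in the scene. Friction and masses are not known exactly. Their poses are not given: they have to be found in the camera images.
- unit_a: one of three outwardly identical bearing units, standing loose in a pocket of the rack: aluminium block 64 x 64 x 28 mm high, with a black bar-shaped hand knob on a vertical ball-bearing spindle on top; 0.7 to 0.85 kg. Origin: centre of the block's underside (6 mm above the bench), x and y along its sides, z up. The pocket keeps the block from turning; it lifts straight out, by the bar too.
- grip_a (a point): centre of the top face of unit_a's bar knob, on its axis, 54 mm above the block's underside. The bar lies along this frame's x, 100 mm long (50 mm each way from the axis), 14 mm wide and 18 mm high, from 8 to 26 mm above the block's top face (36 to 54 mm above the block's underside). The frame turns with the bar, z up.
- knob_a (a joint): angle of unit_a's bar relative to its block, rad, 0 with the bar along the block's x, growing anticlockwise seen from above; starts within 0.3 of zero; no stops, stays about where it is left. A sound bearing turns with a drag of about 0.01 N m (under 0.5 N at the bar's end), the stiff one with 0.15 to 0.3 N m (3.5 to 7.5 N pushed 40 mm out along the bar).
- spindle_a: lower end of the spindle of unit_a, out of sight inside its block and turning with the knob. In the stiff unit a worn ring rubs on it with some 4 to 7 N; in the sound ones nothing touches it. Origin on the knob's axis at the block's top face, z up.
- unit_b: one of three outwardly identical bearing units, standing loose in a pocket of the rack: aluminium block 64 x 64 x 28 mm high, with a black bar-shaped hand knob on a vertical ball-bearing spindle on top; 0.7 to 0.85 kg. Origin: centre of the block's underside (6 mm above the bench), x and y along its sides, z up. The pocket keeps the block from turning; it lifts straight out, by the bar too.
- grip_b (a point): centre of the top face of unit_b's bar knob, on its axis, 54 mm above the block's underside. The bar lies along this frame's x, 100 mm long (50 mm each way from the axis), 14 mm wide and 18 mm high, from 8 to 26 mm above the block's top face (36 to 54 mm above the block's underside). The frame turns with the bar, z up.
- knob_b (a joint): angle of unit_b's bar relative to its block, rad, 0 with the bar along the block's x, growing anticlockwise seen from above; starts within 0.3 of zero; no stops, stays about where it is left. A sound bearing turns with a drag of about 0.01 N m (under 0.5 N at the bar's end), the stiff one with 0.15 to 0.3 N m (3.5 to 7.5 N pushed 40 mm out along the bar).
- spindle_b: lower end of the spindle of unit_b, out of sight inside its block and turning with the knob. In the stiff unit a worn ring rubs on it with some 4 to 7 N; in the sound ones nothing touches it. Origin on the knob's axis at the block's top face, z up.
- unit_c: one of three outwardly identical bearing units, standing loose in a pocket of the rack: aluminium block 64 x 64 x 28 mm high, with a black bar-shaped hand knob on a vertical ball-bearing spindle on top; 0.7 to 0.85 kg. Origin: centre of the block's underside (6 mm above the bench), x and y along its sides, z up. The pocket keeps the block from turning; it lifts straight out, by the bar too.
- grip_c (a point): centre of the top face of unit_c's bar knob, on its axis, 54 mm above the block's underside. The bar lies along this frame's x, 100 mm long (50 mm each way from the axis), 14 mm wide and 18 mm high, from 8 to 26 mm above the block's top face (36 to 54 mm above the block's underside). The frame turns with the bar, z up.
- knob_c (a joint): angle of unit_c's bar relative to its block, rad, 0 with the bar along the block's x, growing anticlockwise seen from above; starts within 0.3 of zero; no stops, stays about where it is left. A sound bearing turns with a drag of about 0.01 N m (under 0.5 N at the bar's end), the stiff one with 0.15 to 0.3 N m (3.5 to 7.5 N pushed 40 mm out along the bar).
- spindle_c: lower end of the spindle of unit_c, out of sight inside its block and turning with the knob. In the stiff unit a worn ring rubs on it with some 4 to 7 N; in the sound ones nothing touches it. Origin on the knob's axis at the block's top face, z up.
- rack: fixed grey plastic rack on the bench, 100 (x) x 390 (y) x 20 mm high, with three square pockets 66.5 mm wide and 14 mm deep (floor 6 mm above the bench), chamfered 2.5 mm at the mouth, in a row at y = +130, 0 and -130 mm. Origin: centre of its underside. Holds the three units at the start.
- cradle: fixed steel service cradle on the bench, a plate 110 x 110 x 20 mm high with one square pocket in its middle like those of the rack: 66.5 mm wide, 14 mm deep, floor 6 mm above the bench, 2.5 mm chamfer; empty at the start. Origin: centre of its underside; pocket sides along its x and y, any of the four ways round will do for the block.
- pocket (a point): centre of the floor of the cradle's pocket, where the centre of a seated block's underside comes to rest; axes as the cradle.
- mouse: black computer mouse, 100 x 58 x 31 mm, loose on the bench, a bystander. Origin: centre of its underside.
- objective: steel microscope objective standing upright and loose on the bench, 32 mm in diameter and 50 mm high, a bystander. Origin: centre of its underside.
- slidebox: white plastic slide box, 80 x 100 x 30 mm, loose on the bench, a bystander. Origin: centre of its underside.
Not all that is in view belongs to the job. Leave any green look-alike of the unit_b alone. Leave any orange look-alike of the unit_c alone.

How it is judged (in metres and radians):
On the way:
1. every knob has been turned well away from its start (beyond 0.75 rad from its zero, either way) while all three units stand in the rack ((value of joint knob_a above 0.75 rad or value of joint knob_a below -0.75 rad) and (value of joint knob_b above 0.75 rad or value of joint knob_b below -0.75 rad) and (value of joint knob_c above 0.75 rad or value of joint knob_c below -0.75 rad) and height (world z) of each of unit_a, unit_b, unit_c below 0.0095 m), for 0.1 s.
At the end, for the whole second after the job is handed in: the stiff unit (its spindle rubbed with over 1 N inside the block) rests in the cradle pocket, upright within 0.05 rad, within 2.5 mm of its floor and 4 mm of its centre, at rest; the two others stand seated in the rack within 6 mm of their starts, upright within 0.05 rad (((horizontal distance between unit_a and pocket below 0.004 m and z of unit_a in the frame of pocket below 0.0025 m and angle between unit_a's own z axis and vertical below 0.05 rad and linear speed of unit_a below 0.02 m/s and contact force between spindle_a and anything else above 1 N and (height (world z) of unit_b below 0.0095 m and distance of unit_b from where it was at the start of the episode below 0.006 m and angle between unit_b's own z axis and vertical below 0.05 rad) and (height (world z) of unit_c below 0.0095 m and distance of unit_c from where it was at the start of the episode below 0.006 m and angle between unit_c's own z axis and vertical below 0.05 rad)) or (horizontal distance between unit_b and pocket below 0.004 m and z of unit_b in the frame of pocket below 0.0025 m and angle between unit_b's own z axis and vertical below 0.05 rad and linear speed of unit_b below 0.02 m/s and contact force between spindle_b and anything else above 1 N and (height (world z) of unit_a below 0.0095 m and distance of unit_a from where it was at the start of the episode below 0.006 m and angle between unit_a's own z axis and vertical below 0.05 rad) and (height (world z) of unit_c below 0.0095 m and distance of unit_c from where it was at the start of the episode below 0.006 m and angle between unit_c's own z axis and vertical below 0.05 rad)) or (horizontal distance between unit_c and pocket below 0.004 m and z of unit_c in the frame of pocket below 0.0025 m and angle between unit_c's own z axis and vertical below 0.05 rad and linear speed of unit_c below 0.02 m/s and contact force between spindle_c and anything else above 1 N and (height (world z) of unit_a below 0.0095 m and distance of unit_a from where it was at the start of the episode below 0.006 m and angle between unit_a's own z axis and vertical below 0.05 rad) and (height (world z) of unit_b below 0.0095 m and distance of unit_b from where it was at the start of the episode below 0.006 m and angle between unit_b's own z axis and vertical below 0.05 rad)))); the robot touches nothing.
It fails at once if a unit is squeezed with more than about 30 N a finger (over 66 N summed over both fingers) (contact force between any of unit_a, unit_b, unit_c and the fingers above 66 N).
It fails at once if a unit is pressed against the rack or cradle with clearly more than 30 N (over 36 N) (contact force between any of unit_a, unit_b, unit_c and rack above 36 N or contact force between any of unit_a, unit_b, unit_c and cradle above 36 N).
It fails at once if a bystander (mouse, objective, slide box) is moved by more than 20 mm, or the objective is tipped (distance of any of mouse, objective, slidebox from where it was at the start of the episode above 0.02 m or angle between objective's own z axis and vertical above 0.3 rad).
It also fails if it takes over 72 s, if anything falls off the work surface, if the arm or the gripper's body presses on something with over 40 N, if the wrist force passes 120 N, or if a joint passes its speed limit or range.

## Robot

A 7-joint arm with a two-finger parallel gripper is mounted at the origin on the work surface. World frame = base frame: x ahead of the robot, y to its left, z up, the work surface at z = 0. Lengths are in mm, angles in rad, forces in N, time in s.
With the tool pointing down it reaches from about 425 to 825 mm from the base axis. Payload 3.6 kg.
Tool frame: the origin (TCP) lies between the finger pads; the fingertips stand 17 mm ahead of it and the grasp point (between the pads) lies 2 mm behind it (arm.tips_ahead is the z of the fingertips in the tool frame, in mm); z points along the fingers, y is the direction in which the jaws open and shut (so a half turn about z gives the same grasp; the last joint's range is limited). The gripper opens to 85 mm and grips with 20 to 120 N. Pads are 22 mm wide; open, the fingers measure 114 mm over their backs; the gripper's body (76 mm by 85 mm) begins 54 mm behind the grasp point. The pads swing forward as they close: fully open they stand 13 mm farther back than shut.
Start: joints at [1.135, 0.615, -0.013, 1.423, 0.008, 1.103, -0.04], TCP at [258.985, -596.147, 248.297] pointing down, gripper open.
Joint ranges: [-3.12, 3.12], [-0.3, 2.06], [-1.34, 1.32], [0.26, 2.42], [-1.36, 4.5], [0.01, 1.98], [-2.84, 2.84]. Speed limits (rad/s): [2.79, 2.79, 3.14, 3.14, 3.14, 3.14, 3.14].

## Interface

Orientations are given as a unit quaternion [x, y, z, w].
In Python, from rig import arm, imaging, order gives the robot as it stands.
- The arm moves only by the tool move_arm, never from a script. Its argument "rows" is a list that holds one entry, the list of rows, each a list of 5 numbers: the shift along the tool's x, y, z in mm, then the turn about the tool's z in rad, then the closure, from 0 (fully open) to 1 (shut). A call has 1 to 5 rows; each row shifts and turns the commanded pose from where the row before left it, along the tool's axes as they then stand; what a row does not reach is not made up. A row lasts 1/10 s, in which the tool goes at most 50 mm and 8.59 degrees, less where a joint would pass 70% of its speed; a pose out of reach is approached as far as the arm can. A call is refused whole if a number of a shift passes 50 or a number of a turn 0.15, either way. A call with a gripper value outside its range is refused whole. The fingers move at their own pace and stop on an object; "squeeze" is the grip in N (left out, the last holds). Time passes only in rows, so rows that do not move let the fingers close. It gives the time, the measured TCP pose, the force and the opening at its end, in the units of the state.
- arm.get_state(): the state, without advancing time (a new reading comes with each control period).
- imaging.snapshot(name): name is "side" or "top"; returns (picture, depth): 420x560x3 uint8, red, green, blue; 420x560 float32, mm along the optical axis (not along the pixel's ray), 0 where there is no reading.
- imaging.calibration(name): a dict with "intrinsics" (3x3 intrinsics, pixels), "R" (3x3) and "t" (3): a world point X has camera coordinates R X + t. Camera axes: x right, y down, z forward; pixel columns grow to the right and rows downward; lengths in mm; the calibration is good to about 2 mm. A picture is of the moment at which its call begins. calibration takes no time and is no camera call.
- order.close_job(): hands the job in, once; it reports no verdict.
The state is a dict: "clock": time; "joint_pos": joint angles; "dq": joint speeds; "joint_efforts": joint torques, N m; "position": TCP position; "eef_rot": TCP orientation; "force": force on the tool from outside, world axes, zero at the start; "ft_torque": the same for the moment, N m; "finger_gap": finger opening in mm.
Only numpy, scipy, OpenCV 4.12 (cv2) and the standard library are available. Lean on these libraries where they do the work, as an engineer would, in place of code of your own. Each camera call takes 0.05 s, during which the arm holds its last target. There are 200 camera calls.

## Working session

There is one attempt and no reset: what is moved stays moved. The work goes in short steps, Python scripts to look and compute and a tool call to move; the robot and the scene stay as the last step left them, time stands still between calls to the robot, and variables do not carry over. Pictures are saved under pics/ and viewed, about 8 in all and at most 12, crops included, and the job is handed in when it is done.

Besides the shell and the picture viewer there is one more tool, called after "Call:" in YAML: its name, and indented under it one key for each argument. move_arm: Moves the arm, as the interface text tells. Its arguments: {"type":"object","properties":{"rows":{"type":"array"},"squeeze":{"type":"number"}},"required":["rows"]}

```bash
ls; mkdir -p pics
python3 - <<'E'
from rig import arm, imaging, order
import cv2, numpy as np
for n in("top","side"):
    p,d=imaging.snapshot(n); cv2.imwrite(f"pics/{n}0.png",p[:,:,::-1]); np.savez(f"{n}0.npz",p=p,d=d)
    print(n,imaging.calibration(n))
print(arm.get_state())
E
```

```text
pics
top {'intrinsics': array([[424.10790751,   0.        , 281.49516763],
       [  0.        , 424.10790751, 211.49567865],
       [  0.        ,   0.        ,   1.        ]]), 'R': array([[-0.05939561, -0.99821139, -0.00679633],
       [-0.97348828,  0.05942841, -0.22088193],
       [ 0.22089076, -0.00650327, -0.97527687]]), 't': array([ 30.57944905, 572.5109884 , 967.75001171])}
side {'intrinsics': array([[426.5934061 ,   0.        , 278.07321105],
       [  0.        , 426.5934061 , 208.40601537],
       [  0.        ,   0.        ,   1.        ]]), 'R': array([[ 0.96488244, -0.26262446,  0.00550202],
       [-0.1341681 , -0.51072481, -0.84921086],
       [ 0.22583356,  0.81865046, -0.52802522]]), 't': array([-566.46870416,  136.46026051,  773.36672634])}
{'clock': 0.1, 'joint_pos': array([ 1.13449035,  0.61582328, -0.01261574,  1.42475944,  0.00804717,
        1.10340543, -0.04040214]), 'dq': array([-0.00116478, -0.00248305,  0.00144137, -0.00342535, -0.00012402,
       -0.00059352, -0.0005408 ]), 'joint_efforts': array([ 3.21016851e-03, -4.70375061e+01,  2.60538273e-01, -1.71569091e+01,
        1.00251316e-02,  5.87649556e-03, -2.03201893e-06]), 'position': array([ 258.74117148, -595.56513472,  247.24653576]), 'eef_rot': array([ 9.79076087e-01,  2.03491128e-01, -2.30597315e-04, -1.15070000e-03]), 'force': array([ 0.6101626 ,  0.31888569, -0.12022411]), 'ft_torque': array([ 0.03474931,  0.0101319 , -0.03257715]), 'finger_gap': 85.42038339875076}
```

View pics/top0.png

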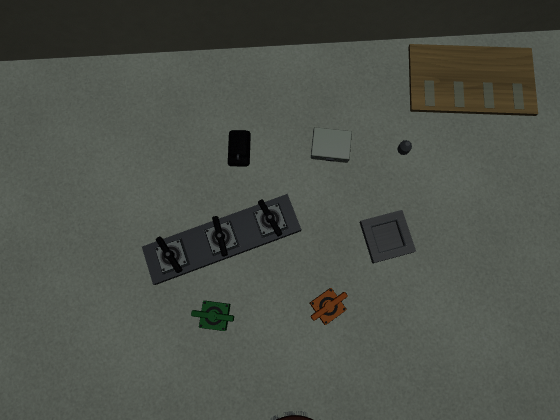

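View pics/side0.png

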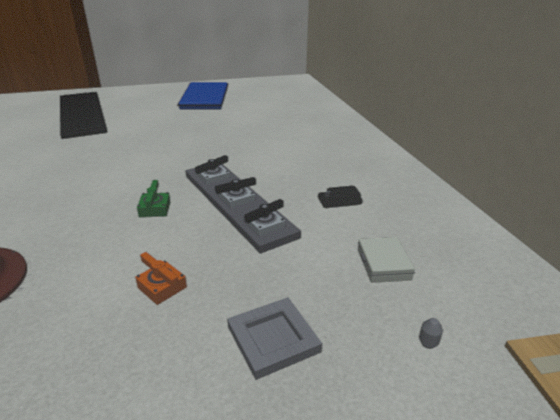

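Top view: the rack runs from (145,247) to (300,225) with black bars at about (169,255), (220,236) and (270,218). The cradle is at (387,237), and the green and orange look-alikes are at (214,315) and (328,306). Next I'll measure these.

```bash
cat > h.py <<'E'
from rig import arm, imaging, order
import cv2, numpy as np
from scipy.spatial.transform import Rotation as Ro
def cast(n,uv,z):
    c=imaging.calibration(n);K,R,t=c["intrinsics"],c["R"],c["t"]
    o=-R.T@t
    out=[]
    for u,v in np.atleast_2d(uv):
        d=R.T@np.linalg.inv(K)@np.array([u,v,1.]); out.append(o+d*(z-o[2])/d[2])
    return np.array(out)
def proj(n,X):
    c=imaging.calibration(n);x=c["intrinsics"]@(c["R"]@np.array(X,float)+c["t"]);return x[:2]/x[2]
def wmap(n,d):
    c=imaging.calibration(n);v,u=np.indices(d.shape)
    P=(np.stack([u,v,np.ones_like(u)],-1)@np.linalg.inv(c["intrinsics"]).T)*d[...,None]
    return (P-c["t"])@c["R"]
def mapwin(n,p,zc,x0,x1,y0,y1,s=2.):
    # rectify picture on plane z=zc : rows -> x decreasing, cols -> y decreasing, s px/mm
    c=imaging.calibration(n);H=c["intrinsics"]@np.c_[c["R"][:,0],c["R"][:,1],c["R"][:,2]*zc+c["t"]]
    A=np.array([[0,-1/s,x1],[-1/s,0,y1],[0,0,1]])
    return cv2.warpPerspective(p,H@A,(int((y1-y0)*s),int((x1-x0)*s)),flags=cv2.INTER_CUBIC|cv2.WARP_INVERSE_MAP)
def st():
    s=arm.get_state();r=Ro.from_quat(s["eef_rot"]).as_matrix()
    print(round(s["clock"],2),s["position"].round(1),"yaw of tool x",np.arctan2(r[1,0],r[0,0]).round(4),"tilt",r[:2,2].round(4),"F",s["force"].round(2),"T",s["ft_torque"].round(3),"gap",round(s["finger_gap"],1),"q",s["joint_pos"].round(2))
E
python3 - <<'E'
from h import *
f=np.load("top0.npz");p,d=f["p"],f["d"];W=wmap("top",d)
g=p.max(2).astype(int);sat=p.max(2).astype(int)-p.min(2)
for u,v in((169,255),(220,236),(270,218),(150,265),(387,237),(372,235),(180,245),(100,300)): print((u,v),p[v,u],W[v,u].round(1))
z=W[...,2]
for nm,(a,b,c,e) in dict(rack=(135,310,185,290),cradle=(350,425,200,270)).items():
    m=np.zeros_like(g,np.uint8);m[c:e,a:b]=((z>12)&(d>0))[c:e,a:b]
    pts=W[(m>0)&(z<26)]; print(nm,m.sum(),np.median(pts[:,2]),cv2.minAreaRect(pts[:,:2].astype(np.float32)))
    if nm=="rack":
        k=((z>48)&(m>0)).astype(np.uint8);N,l,stt,cen=cv2.connectedComponentsWithStats(k)
        for i in range(1,N):
            if stt[i,4]<40: continue
            q=W[l==i];print("bar",cen[i],stt[i,4],q.mean(0).round(1),cv2.minAreaRect(q[:,:2].astype(np.float32)))
E
```

```text
(169, 255) [19 19 20] [483.8 270.4  62.1]
(220, 236) [53 55 56] [522.  147.2  64.5]
(270, 218) [43 44 46] [559.8  25.   59.9]
(150, 265) [37 39 41] [468.  329.6  16.8]
(387, 237) [52 54 55] [ 504.5 -268.2    2.6]
(372, 235) [51 54 54] [ 509.5 -227.2   18.5]
(180, 245) [80 84 83] [511.4 251.6  30.3]
(100, 300) [90 95 87] [390.8 458.2  -0.5]
rack 6164 18.674106591201365 ((525.606689453125, 151.11302185058594), (101.2880859375, 390.81829833984375), 17.040969848632812)
bar [269.47843137 217.08235294] 255 [562.6  26.2  58.3] ((563.595458984375, 26.27294921875), (100.14041137695312, 21.415760040283203), 21.914783477783203)
bar [219.35361217 235.58935361] 263 [524.3 149.6  58.4] ((525.0464477539062, 150.33700561523438), (99.42366790771484, 20.315006256103516), 8.864448547363281)
bar [168.3        254.18214286] 280 [486.6 273.2  58.3] ((487.3782653808594, 274.11553955078125), (99.11788940429688, 20.3558349609375), 36.09450149536133)
cradle 1255 18.126080031641575 ((506.1355895996094, -266.6119384765625), (110.72332763671875, 111.16870880126953), 11.590856552124023)
```

```bash
cat >> h.py <<'E'
def go(x,y,z,yaw=None):
    s=arm.get_state();r=Ro.from_quat(s["eef_rot"]).as_matrix()
    e=r.T@(np.array([x,y,z])-s["position"]);st()
    yw=np.arctan2(r[1,0],r[0,0])
    print("tool shift",e.round(1),"norm",np.linalg.norm(e).round(1),"turn", None if yaw is None else round(-((yaw-yw+np.pi/2)%np.pi-np.pi/2),3))
E
python3 - <<'E'
from h import *
print("tips",arm.tips_ahead)
f=np.load("top0.npz");p,d=f["p"],f["d"];W=wmap("top",d);z=W[...,2]
for c in((563.7,26.8),(525.6,151.1),(487.5,275.4)):
    dd=W[...,:2]-c; m=(z>50)&(z<70)&(np.hypot(dd[...,0],dd[...,1])<60)
    q=dd[m]; ev,V=np.linalg.eigh(np.cov(q.T)); a=V[:,1]*np.sign(V[0,1])
    t=q@a; print("depth",len(q),(q.mean(0)).round(1),"yaw",np.arctan2(a[1],a[0]).round(3), "rel",(np.arctan2(a[1],a[0])-np.radians(17.04)).round(3),t.min(),t.max())
    # side view estimate from darkness
for n in("side",):
    f=np.load("side0.npz");d=f["d"];W=wmap(n,d);z=W[...,2]
    k=(z>12)&(z<27)&(abs(W[...,0]-525)<120)&(abs(W[...,1]-151)<240);q=W[k][:,:2].astype(np.float32);print(cv2.minAreaRect(q))
    for c in((563.7,26.8),(525.6,151.1),(487.5,275.4)):
        dd=W[...,:2]-c; m=(z>50)&(z<70)&(np.hypot(dd[...,0],dd[...,1])<60)
        q=dd[m]; ev,V=np.linalg.eigh(np.cov(q.T)); a=V[:,1]*np.sign(V[0,1]);t=q@a
        print("side",len(q),q.mean(0).round(1),np.arctan2(a[1],a[0]).round(3),t.min(),t.max())
    k=(z>12)&(z<27)&(abs(W[...,0]-506)<75)&(abs(W[...,1]+266)<75);q=W[k][:,:2].astype(np.float32);print("cradle",cv2.minAreaRect(q))
go(564.5,26.8,150,.38)
E
```

```text
tips 17.0
depth 252 [-1.3 -0.8] yaw 0.467 rel 0.169 -50.642066514327276 49.54053386924834
depth 259 [-0.8 -1.3] yaw 0.217 rel -0.08 -50.50648426197644 49.131709299158054
depth 273 [-1.3 -2.3] yaw 0.553 rel 0.256 -50.49865499161138 48.662394761853136
((525.915771484375, 148.03842163085938), (102.678955078125, 393.5126953125), 17.09429359436035)
side 337 [-2.4 -7.8] 0.46 -52.13979580641546 48.82357596249693
side 291 [-0.8 -7.2] 0.214 -50.62243451389931 50.343428119382565
side 228 [-1.2 -8.3] 0.539 -54.23071274734414 48.646857603084115
cradle ((506.3011779785156, -268.313720703125), (111.02386474609375, 112.70053100585938), 11.319040298461914)
0.1 [ 258.7 -595.6  247.2] yaw of tool x 0.4098 tilt [-0.0009  0.0022] F [ 0.61  0.32 -0.12] T [ 0.035  0.01  -0.033] gap 85.4 q [ 1.13  0.62 -0.01  1.42  0.01  1.1  -0.04]
tool shift [ 528.4 -448.8   98.3] norm 700.2 turn 0.03
```

Call:
move_arm:
  rows:
    - [[35,-30,6,0,0.3],[35,-30,6,0,0.3],[35,-30,6,0,0.3],[35,-30,6,0,0.3],[35,-30,6,0,0.3]]
  squeeze: 25

```text
clock: 0.6
position: [360.1, -386.9, 217.8]
eef_rot: [0.979, 0.203, -0.0, -0.0]
force: [1.4, -0.5, -0.4]
finger_gap: 59.9
```

Call:
move_arm:
  rows:
    - [[35,-30,6,0,0.3],[35,-30,6,0,0.3],[35,-30,6,0,0.3],[35,-30,6,0,0.3],[35,-30,6,0,0.3]]

```text
clock: 1.1
position: [460.8, -179.8, 188.0]
eef_rot: [0.979, 0.203, -0.0, -0.0]
force: [0.6, -1.2, 0.4]
finger_gap: 59.3
```

Call:
move_arm:
  rows:
    - [[35,-30,6,0,0.3],[35,-30,6,0,0.3],[35,-30,6,0,0.3],[35,-30,6,-0.05,0.3],[0,0,0,0,0.3]]

```text
clock: 1.6
position: [543.0, -6.3, 163.4]
eef_rot: [0.972, 0.235, 0.001, -0.003]
force: [-0.6, 0.5, 0.1]
finger_gap: 59.7
```

Run:
```python
from h import *
go(562.8,26,100,.465)
```

```text
1.6 [543.   -6.3 163.4] yaw of tool x 0.4734 tilt [0.001  0.0064] F [-0.64  0.48  0.09] T [ 0.013 -0.018 -0.005] gap 59.7 q [ 0.02  0.55 -0.07  1.84  0.04  0.75 -1.17]
tool shift [ 32.1 -19.4  63.6] norm 73.8 turn 0.008
```

Call:
move_arm:
  rows:
    - [[16,-10,20,0,0.4],[16,-9.5,20,0,0.5],[0,0,20,0,0.55],[0,0,0,0,0.6],[0,0,0,0,0.6]]

```text
clock: 2.1
position: [560.6, 15.1, 104.2]
eef_rot: [0.974, 0.227, -0.001, 0.0]
force: [-0.8, -0.2, 0.2]
finger_gap: 34.2
```

Run:
```python
from h import *
p,d=imaging.snapshot("top");s,_=imaging.snapshot("side")
w=mapwin("top",p,58,480,640,-80,130,2.5)
u,v=map(int,proj("side",(563,26,60)));c=cv2.resize(s[v-55:v+45,u-60:u+60],None,fx=4,fy=4,interpolation=2)
h=max(w.shape[0],c.shape[0]);im=np.zeros((400,w.shape[1]+c.shape[1],3),np.uint8);im[:w.shape[0],:w.shape[1]]=w;im[:400,w.shape[1]:]=c[:400]
im=cv2.resize(np.clip(im*2.2,0,255).astype(np.uint8),(800,int(400*800/im.shape[1])))
cv2.imwrite("pics/a1.png",im[:,:,::-1]);go(562.8,26,56,.465)
```

```text
2.2 [561.5  15.1 105.3] yaw of tool x 0.4585 tilt [ 0.0016 -0.0004] F [ 0.35 -0.34  0.22] T [ 0.005  0.025 -0.01 ] gap 34.6 q [-0.04  0.66 -0.05  1.84  0.05  0.65 -1.23]
tool shift [ 5.9 -9.2 49.3] norm 50.5 turn -0.006
```

View pics/a1.png

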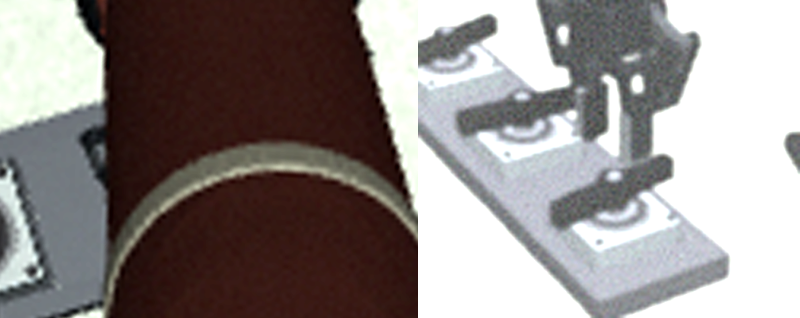

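Side crop: the fingers hang about 10 mm off the near bar, on its -y side, which agrees with the computed remainder. I'll correct that and descend.

Call:
move_arm:
  rows:
    - [[3,-4.5,0,0,0.55],[3,-4.5,5,0,0.55],[0,0,10,0,0.55],[0,0,0,0,0.55],[0,0,0,0,0.55]]

```text
clock: 2.7
position: [562.0, 26.6, 88.8]
eef_rot: [0.974, 0.228, -0.001, -0.0]
force: [0.0, -0.1, 0.0]
finger_gap: 38.5
```

Run:
```python
from h import *
go(562.8,26,56,.465)
```

```text
2.7 [562.   26.6  88.8] yaw of tool x 0.4598 tilt [-0.0013 -0.0003] F [ 0.04 -0.1   0.01] T [ 0.023 -0.034  0.014] gap 38.5 q [-0.06  0.69 -0.05  1.84  0.05  0.62 -1.24]
tool shift [ 0.5  0.9 32.8] norm 32.8 turn -0.005
```

Call:
move_arm:
  rows:
    - [[0.5,0.5,8,0,0.55],[0,0,8,0,0.55],[0,0,8,0,0.55],[0,0,8,0,0.6],[0,0,0,0,0.7]]
  squeeze: 22

```text
clock: 3.2
position: [562.1, 26.4, 55.8]
eef_rot: [0.974, 0.228, -0.002, -0.0]
force: [-0.8, -0.4, 0.1]
finger_gap: 25.4
```

Call:
move_arm:
  rows:
    - [[0,0,0,0,0.74],[0,0,0,0,0.77],[0,0,0,0,0.8],[0,0,0,0,0.8]]

```text
clock: 3.6
position: [563.4, 26.5, 57.7]
eef_rot: [0.974, 0.228, 0.0, 0.0]
force: [-0.2, 0.9, 0.0]
finger_gap: 17.2
```

Run:
```python
from h import *
go(562.8,26,56,.465)
```

```text
3.6 [563.4  26.5  57.7] yaw of tool x 0.4598 tilt [0.0007 0.0001] F [-0.24  0.88  0.05] T [0.002 0.024 0.018] gap 17.2 q [-0.06  0.73 -0.04  1.86  0.05  0.55 -1.25]
tool shift [-0.7  0.2  1.7] norm 1.8 turn -0.005
```

Call:
move_arm:
  rows:
    - [[0,0,0,0,0.83],[0,0,0,0,0.86],[0,0,0,0,0.9],[0,0,0,0,0.9]]

```text
clock: 4.0
position: [563.3, 26.3, 57.7]
eef_rot: [0.974, 0.228, 0.0, 0.0]
force: [-0.1, -1.1, 2.1]
finger_gap: 13.1
```

Run:
```python
from h import *
st()
```

```text
4.0 [563.3  26.3  57.7] yaw of tool x 0.4597 tilt [ 0.0005 -0.0001] F [-0.09 -1.14  2.12] T [-0.094  0.148  0.014] gap 13.1 q [-0.06  0.73 -0.04  1.86  0.05  0.55 -1.25]
```

Call:
move_arm:
  rows:
    - [[0,0,0,-0.1,0.9],[0,0,0,-0.1,0.9],[0,0,0,-0.1,0.9],[0,0,0,-0.1,0.9],[0,0,0,-0.1,0.9]]

```text
clock: 4.5
position: [563.3, 26.3, 57.7]
eef_rot: [0.886, 0.463, 0.0, 0.0]
force: [-0.3, -0.5, 2.4]
finger_gap: 13.0
```

Run:
```python
from h import *
st()
```

```text
4.5 [563.3  26.3  57.7] yaw of tool x 0.9636 tilt [ 0.0005 -0.0002] F [-0.33 -0.46  2.45] T [-0.077  0.065 -0.031] gap 13.0 q [ 0.03  0.74 -0.18  1.85  0.22  0.57 -0.9 ]
```

Call:
move_arm:
  rows:
    - [[0,0,0,-0.1,0.9],[0,0,0,-0.1,0.9],[0,0,0,-0.1,0.9],[0,0,0,-0.1,0.9],[0,0,0,-0.1,0.9]]

```text
clock: 5.0
position: [563.3, 26.3, 57.7]
eef_rot: [0.744, 0.668, 0.0, 0.0]
force: [-0.2, -0.8, 3.8]
finger_gap: 13.6
```

Run:
```python
from h import *
st()
```

```text
5.0 [563.3  26.3  57.7] yaw of tool x 1.4635 tilt [ 0.0005 -0.0002] F [-0.17 -0.85  3.82] T [-0.08   0.126 -0.045] gap 13.6 q [ 0.11  0.75 -0.31  1.85  0.39  0.6  -0.55]
```

Call:
move_arm:
  rows:
    - [[0,0,0,-0.1,0.9],[0,0,0,-0.1,0.9],[0,0,0,-0.1,0.9],[0,0,0,-0.1,0.9]]

```text
clock: 5.4
position: [563.4, 26.3, 57.7]
eef_rot: [0.596, 0.803, 0.0, 0.0]
force: [0.1, -1.5, 2.6]
finger_gap: 13.1
```

Run:
```python
from h import *
st()
```

```text
5.4 [563.4  26.3  57.7] yaw of tool x 1.8636 tilt [ 0.0006 -0.0002] F [ 0.14 -1.47  2.55] T [-0.066  0.091 -0.006] gap 13.1 q [ 0.18  0.77 -0.42  1.85  0.51  0.63 -0.26]
```

Call:
move_arm:
  rows:
    - [[0,0,0,0,0.8],[0,0,0,0,0.6],[0,0,0,0,0.5],[0,0,-10,0,0.5],[0,0,-20,0,0.5]]

```text
clock: 5.9
position: [562.0, 26.5, 86.8]
eef_rot: [0.598, 0.802, -0.001, -0.001]
force: [0.2, -0.4, 0.3]
finger_gap: 42.7
```

Call:
move_arm:
  rows:
    - [[0,0,-20,0.1,0.55],[0,0,-10,0.15,0.55],[0,0,0,0.15,0.55],[0,0,0,0.15,0.55],[0,0,0,0.15,0.55]]

```text
clock: 6.4
position: [563.3, 26.8, 118.3]
eef_rot: [0.838, 0.545, 0.001, 0.0]
force: [-0.8, 0.3, -1.1]
finger_gap: 38.4
```

Call:
move_arm:
  rows:
    - [[0,0,0,0.15,0.55],[0,0,0,0.15,0.55],[0,0,0,0.15,0.55],[0,0,0,0.15,0.55],[0,0,0,0.15,0.55]]

```text
clock: 6.9
position: [563.2, 27.0, 118.1]
eef_rot: [0.98, 0.2, 0.0, -0.0]
force: [0.1, 0.6, 0.3]
finger_gap: 38.6
```

Call:
move_arm:
  rows:
    - [[0,0,0,0.15,0.55],[0,0,0,0.05,0.55],[0,0,0,0,0.55]]

```text
clock: 7.2
position: [563.3, 27.2, 118.0]
eef_rot: [0.994, 0.105, 0.0, -0.0]
force: [-1.2, -0.3, 0.3]
finger_gap: 38.5
```

Run:
```python
from h import *
go(525.2,150.2,100,.215)
```

```text
7.2 [563.3  27.2 118. ] yaw of tool x 0.2105 tilt [0.0008 0.0005] F [-1.17 -0.33  0.34] T [-0.025  0.01   0.012] gap 38.5 q [-0.08  0.64 -0.01  1.82  0.01  0.68 -1.46]
tool shift [ -11.5 -128.2   18.1] norm 130.0 turn -0.005
```

Call:
move_arm:
  rows:
    - [[-2.5,-26,3,0,0.55],[-2.5,-26,3,0,0.55],[-2.5,-26,4,0,0.55],[-2,-26,4,0,0.55],[-2,-24,4,0,0.55]]

```text
clock: 7.7
position: [524.9, 151.0, 99.7]
eef_rot: [0.994, 0.106, 0.0, -0.001]
force: [-0.6, -0.8, -0.1]
finger_gap: 38.0
```

Call:
move_arm:
  rows:
    - [[0,0,0,0,0.55],[0,0,0,0,0.55],[0,0,0,0,0.55]]

```text
clock: 8.0
position: [525.9, 147.7, 99.7]
eef_rot: [0.995, 0.104, 0.0, 0.0]
force: [0.0, -0.7, 0.2]
finger_gap: 38.5
```

Run:
```python
from h import *
go(525.2,150.2,57,.215)
```

```text
8.0 [525.9 147.7  99.7] yaw of tool x 0.2081 tilt [ 0.0009 -0.0008] F [ 0.03 -0.65  0.16] T [-0.003 -0.004 -0.01 ] gap 38.5 q [-0.32  0.65  0.01  1.88 -0.01  0.61 -1.67]
tool shift [-0.2 -2.6 42.7] norm 42.8 turn -0.007
```

Call:
move_arm:
  rows:
    - [[0,-2.5,10,0,0.55],[0,0,10,0,0.55],[0,0,10,0,0.55],[0,0,8,0,0.6],[0,0,4,0,0.7]]

```text
clock: 8.5
position: [524.1, 151.3, 55.9]
eef_rot: [0.995, 0.105, -0.001, 0.0]
force: [-0.2, -0.7, -0.1]
finger_gap: 25.7
```

Call:
move_arm:
  rows:
    - [[0,0,0,0,0.74],[0,0,0,0,0.77],[0,0,0,0,0.8],[0,0,0,0,0.8]]

```text
clock: 8.9
position: [525.0, 151.9, 57.8]
eef_rot: [0.994, 0.105, 0.0, -0.0]
force: [-0.5, 0.3, -0.5]
finger_gap: 16.8
```

Run:
```python
from h import *
go(525.2,150.2,57,.215)
```

```text
8.9 [525.  151.9  57.8] yaw of tool x 0.2099 tilt [0.0009 0.0004] F [-0.53  0.25 -0.54] T [-0.008  0.022  0.039] gap 16.8 q [-0.33  0.72  0.01  1.91 -0.01  0.52 -1.67]
tool shift [-0.1  1.7  0.8] norm 1.9 turn -0.005
```

Call:
move_arm:
  rows:
    - [[0,0,0,0,0.83],[0,0,0,0,0.86],[0,0,0,0,0.9],[0,0,0,0,0.9]]

```text
clock: 9.3
position: [525.1, 150.8, 57.8]
eef_rot: [0.995, 0.104, 0.0, 0.0]
force: [0.3, -4.4, 5.6]
finger_gap: 13.6
```

Run:
```python
from h import *
st()
```

```text
9.3 [525.1 150.8  57.8] yaw of tool x 0.209 tilt [ 0.0008 -0.0009] F [ 0.34 -4.44  5.56] T [-0.77  -0.011  0.052] gap 13.6 q [-0.33  0.72  0.01  1.91 -0.01  0.52 -1.67]
```

Call:
move_arm:
  rows:
    - [[0,0,0,-0.1,0.9],[0,0,0,-0.1,0.9],[0,0,0,-0.1,0.9],[0,0,0,-0.1,0.9],[0,0,0,-0.1,0.9]]

```text
clock: 9.8
position: [525.1, 150.8, 57.8]
eef_rot: [0.937, 0.349, 0.0, 0.001]
force: [0.4, -3.1, 5.2]
finger_gap: 13.5
```

Run:
```python
from h import *
st()
```

```text
9.8 [525.1 150.8  57.8] yaw of tool x 0.7129 tilt [ 0.0007 -0.001 ] F [ 0.39 -3.07  5.17] T [-0.743  0.042  0.008] gap 13.5 q [-0.24  0.72 -0.12  1.9   0.17  0.53 -1.34]
```

Call:
move_arm:
  rows:
    - [[0,0,0,-0.1,0.9],[0,0,0,-0.1,0.9],[0,0,0,-0.1,0.9],[0,0,0,-0.1,0.9],[0,0,0,-0.1,0.9]]

```text
clock: 10.3
position: [525.1, 150.9, 57.8]
eef_rot: [0.822, 0.57, -0.0, 0.001]
force: [0.4, -3.0, 4.8]
finger_gap: 13.7
```

Run:
```python
from h import *
st()
```

```text
10.3 [525.1 150.9  57.8] yaw of tool x 1.213 tilt [ 0.0005 -0.0012] F [ 0.42 -2.96  4.77] T [-0.685 -0.007  0.017] gap 13.7 q [-0.15  0.73 -0.26  1.9   0.33  0.55 -0.99]
```

Call:
move_arm:
  rows:
    - [[0,0,0,-0.1,0.9],[0,0,0,-0.1,0.9],[0,0,0,-0.1,0.9],[0,0,0,-0.1,0.9],[0,0,0,-0.1,0.9]]

```text
clock: 10.8
position: [525.1, 150.9, 57.8]
eef_rot: [0.655, 0.756, -0.0, 0.001]
force: [-0.6, -3.9, 5.2]
finger_gap: 13.6
```

Run:
```python
from h import *
st()
```

```text
10.8 [525.1 150.9  57.8] yaw of tool x 1.7129 tilt [ 0.0003 -0.0015] F [-0.56 -3.85  5.19] T [-0.678 -0.044 -0.041] gap 13.6 q [-0.07  0.75 -0.39  1.9   0.49  0.59 -0.64]
```

Call:
move_arm:
  rows:
    - [[0,0,0,0,0.8],[0,0,0,0,0.6],[0,0,0,0,0.5],[0,0,-10,0,0.5],[0,0,-20,0,0.5]]

```text
clock: 11.3
position: [523.5, 151.8, 86.8]
eef_rot: [0.656, 0.755, -0.001, -0.001]
force: [-0.0, 0.2, 0.6]
finger_gap: 42.4
```

Call:
move_arm:
  rows:
    - [[0,0,-20,0.11,0.55],[0,0,-10,0.15,0.55],[0,0,0,0.15,0.55],[0,0,0,0.15,0.55],[0,0,0,0.15,0.55]]

```text
clock: 11.8
position: [524.7, 152.3, 118.3]
eef_rot: [0.879, 0.477, 0.001, -0.0]
force: [-1.1, 0.1, 0.2]
finger_gap: 38.4
```

Call:
move_arm:
  rows:
    - [[0,0,0,0.15,0.55],[0,0,0,0.15,0.55],[0,0,0,0.15,0.55],[0,0,0,0,0.55]]

```text
clock: 12.2
position: [524.6, 152.6, 118.0]
eef_rot: [0.962, 0.272, 0.0, -0.0]
force: [-0.4, 0.5, -0.5]
finger_gap: 38.7
```

Run:
```python
from h import *
go(486.4,274,100,.546)
```

```text
12.2 [524.6 152.6 118. ] yaw of tool x 0.5506 tilt [0.0007 0.0005] F [-0.44  0.45 -0.53] T [ 0.044 -0.058  0.02 ] gap 38.7 q [-0.24  0.62 -0.13  1.87  0.12  0.66 -1.46]
tool shift [  31.  -123.4   18.1] norm 128.5 turn 0.005
```

Call:
move_arm:
  rows:
    - [[6,-25,3,0,0.55],[6,-25,3,0,0.55],[6,-25,4,0,0.55],[6,-25,4,0,0.55],[6,-23,4,0,0.55]]

```text
clock: 12.7
position: [485.3, 273.9, 99.6]
eef_rot: [0.962, 0.273, 0.0, -0.001]
force: [-0.9, -0.2, -0.1]
finger_gap: 38.5
```

Call:
move_arm:
  rows:
    - [[0,0,0,0,0.55],[0,0,0,0,0.55],[0,0,0,0,0.55]]

```text
clock: 13.0
position: [486.7, 270.7, 99.6]
eef_rot: [0.963, 0.271, 0.0, 0.001]
force: [0.3, 0.5, -0.2]
finger_gap: 38.3
```

Run:
```python
from h import *
go(486.4,273.7,57.5,.546)
```

```text
13.0 [486.7 270.7  99.6] yaw of tool x 0.549 tilt [ 0.0004 -0.0009] F [ 0.3   0.55 -0.24] T [ 0.039 -0.043  0.016] gap 38.3 q [-0.48  0.66 -0.1   1.85  0.11  0.63 -1.67]
tool shift [ 1.3 -2.7 42.1] norm 42.2 turn 0.003
```

Call:
move_arm:
  rows:
    - [[1,-2,10,0,0.55],[0,0,10,0,0.55],[0,0,10,0,0.55],[0,0,8,0,0.6],[0,0,4,0,0.7]]

```text
clock: 13.5
position: [485.2, 274.0, 55.9]
eef_rot: [0.962, 0.271, -0.001, 0.0]
force: [-0.2, 0.5, 0.3]
finger_gap: 25.8
```

Call:
move_arm:
  rows:
    - [[0,0,0,0,0.74],[0,0,0,0,0.77],[0,0,0,0,0.8],[0,0,0,0,0.8]]

```text
clock: 13.9
position: [486.1, 274.7, 57.8]
eef_rot: [0.962, 0.271, 0.0, -0.0]
force: [-0.3, 0.1, 0.6]
finger_gap: 17.3
```

Run:
```python
from h import *
go(486.4,273.7,57,.546)
```

```text
13.9 [486.1 274.7  57.8] yaw of tool x 0.5498 tilt [0.0008 0.0005] F [-0.35  0.12  0.58] T [ 0.006  0.043 -0.041] gap 17.3 q [-0.5   0.73 -0.09  1.87  0.12  0.54 -1.68]
tool shift [-0.2  1.   0.8] norm 1.3 turn 0.004
```

Call:
move_arm:
  rows:
    - [[0,0,0,0,0.83],[0,0,0,0,0.86],[0,0,0,0,0.9],[0,0,0,0,0.9]]

```text
clock: 14.3
position: [486.1, 274.4, 57.8]
eef_rot: [0.962, 0.271, 0.0, 0.0]
force: [0.4, -0.4, 3.3]
finger_gap: 13.6
```

Run:
```python
from h import *
st()
```

```text
14.3 [486.1 274.4  57.8] yaw of tool x 0.5497 tilt [0.0006 0.0001] F [ 0.45 -0.4   3.35] T [-0.154  0.055  0.011] gap 13.6 q [-0.5   0.73 -0.09  1.87  0.12  0.54 -1.68]
```

Call:
move_arm:
  rows:
    - [[0,0,0,-0.1,0.9],[0,0,0,-0.1,0.9],[0,0,0,-0.1,0.9],[0,0,0,-0.1,0.9]]

```text
clock: 14.7
position: [486.3, 274.2, 57.8]
eef_rot: [0.889, 0.458, 0.0, 0.0]
force: [0.6, -1.0, 4.6]
finger_gap: 13.5
```

Run:
```python
from h import *
st()
```

```text
14.7 [486.3 274.2  57.8] yaw of tool x 0.9525 tilt [ 0.0008 -0.0001] F [ 0.59 -0.96  4.57] T [-0.244 -0.009 -0.141] gap 13.5 q [-0.43  0.74 -0.2   1.87  0.25  0.56 -1.41]
```

Tz is now -0.14 N m, against under 0.05 on the other two, so this is the stiff one. I'll continue the quarter turn.

Call:
move_arm:
  rows:
    - [[0,0,0,-0.1,0.9],[0,0,0,-0.1,0.9],[0,0,0,-0.1,0.9],[0,0,0,-0.1,0.9],[0,0,0,-0.1,0.9]]

```text
clock: 15.2
position: [486.7, 274.0, 57.8]
eef_rot: [0.748, 0.664, 0.0, 0.001]
force: [1.1, -1.6, 3.0]
finger_gap: 12.9
```

Run:
```python
from h import *
st()
```

```text
15.2 [486.7 274.   57.8] yaw of tool x 1.4521 tilt [ 0.0014 -0.0002] F [ 1.1  -1.55  2.96] T [-0.294 -0.124 -0.169] gap 12.9 q [-0.34  0.75 -0.33  1.87  0.41  0.59 -1.06]
```

Call:
move_arm:
  rows:
    - [[0,0,0,-0.1,0.9],[0,0,0,-0.1,0.9],[0,0,0,-0.1,0.9],[0,0,0,-0.1,0.9],[0,0,0,0,0.9]]

```text
clock: 15.7
position: [487.0, 274.1, 57.8]
eef_rot: [0.602, 0.798, 0.001, 0.001]
force: [1.0, -1.5, 3.4]
finger_gap: 14.0
```

Run:
```python
from h import *
st()
```

```text
15.7 [487.  274.1  57.8] yaw of tool x 1.8487 tilt [0.0017 0.0003] F [ 1.01 -1.5   3.38] T [-0.355 -0.315 -0.013] gap 14.0 q [-0.28  0.77 -0.44  1.86  0.53  0.63 -0.77]
```

Run:
```python
from h import *
s,d=imaging.snapshot("side")
c=cv2.resize(s[110:270,150:350],None,fx=3.5,fy=3.5,interpolation=2)
cv2.imwrite("pics/s2.png",np.clip(c*1.8,0,255).astype(np.uint8)[:,:,::-1])
W=wmap("side",d);z=W[...,2]
for c in((563.7,26.8),(525.6,151.1)):
    dd=W[...,:2]-c; m=(z>50)&(z<70)&(np.hypot(dd[...,0],dd[...,1])<60)
    q=dd[m]; ev,V=np.linalg.eigh(np.cov(q.T)); a=V[:,1];t=q@a
    print(len(q),q.mean(0).round(1),(np.arctan2(a[1],a[0])%np.pi).round(3),t.min(),t.max())
```

```text
286 [-0.4 -9.6] 1.874 -53.667446105216655 45.26639117379323
199 [ -0.5 -11.5] 1.726 -54.23575323799046 46.1528519588168
```

View pics/s2.png

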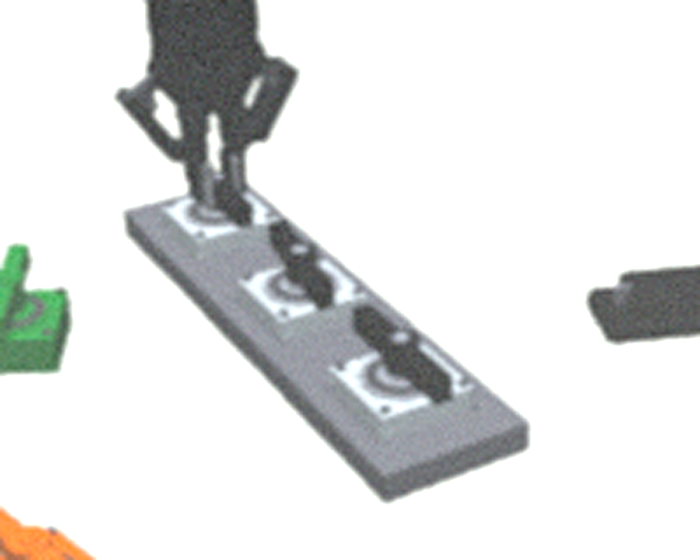

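Both sound bars in the crop, at about (300,260) and (400,350), now lie along the rack with yaws 1.87 and 1.73, matching the commanded turns. Now I'll lift the stiff unit.

Call:
move_arm:
  rows:
    - [[0,0,0,0,0.9],[0,0,-3,0,0.9],[0,0,-5,0,0.9],[0,0,-8,0,0.9],[0,0,-8,0,0.9]]
  squeeze: 27

```text
clock: 16.25
position: [483.7, 274.0, 80.9]
eef_rot: [0.602, 0.799, -0.002, -0.001]
force: [0.1, -0.2, -7.0]
finger_gap: 13.6
```

Run:
```python
from h import *
st()
```

```text
16.25 [483.7 274.   80.9] yaw of tool x 1.8501 tilt [-0.0047 -0.0022] F [ 0.11 -0.2  -6.99] T [-0.047  0.058 -0.013] gap 13.6 q [-0.26  0.74 -0.47  1.85  0.5   0.68 -0.75]
```

Call:
move_arm:
  rows:
    - [[0,0,-15,0,0.9],[0,0,-20,0,0.9],[0,0,-20,0,0.9],[0,0,-15,0,0.9],[0,0,0,0,0.9]]

```text
clock: 16.75
position: [484.9, 275.4, 153.4]
eef_rot: [0.601, 0.799, 0.001, -0.0]
force: [0.6, 0.2, -7.9]
finger_gap: 13.1
```

Run:
```python
from h import *
go(506.2,-267,145,1.7525)
```

```text
16.75 [484.9 275.4 153.4] yaw of tool x 1.8509 tilt [0.0009 0.0015] F [ 0.55  0.24 -7.89] T [ 0.076 -0.073 -0.024] gap 13.1 q [-0.21  0.64 -0.54  1.8   0.43  0.82 -0.68]
tool shift [-527.1 -129.5    7.5] norm 542.8 turn 0.098
```

Call:
move_arm:
  rows:
    - [[-15,-4,0,0,0.9],[-29,-7,0,0,0.9],[-29,-7,0,0,0.9],[-29,-7,0,0,0.9],[-29,-7,0,0,0.9]]

```text
clock: 17.25
position: [489.1, 137.1, 150.0]
eef_rot: [0.602, 0.799, -0.002, -0.001]
force: [0.2, 0.3, -7.0]
finger_gap: 13.3
```

Call:
move_arm:
  rows:
    - [[-29,-7,0,0,0.9],[-29,-7,0,0,0.9],[-29,-7,0,0,0.9],[-29,-7,0,0,0.9],[-29,-7,0,0,0.9]]

```text
clock: 17.75
position: [495.1, -11.4, 150.1]
eef_rot: [0.602, 0.798, -0.002, -0.002]
force: [0.9, 1.1, -7.8]
finger_gap: 13.5
```

Call:
move_arm:
  rows:
    - [[-29,-7,0,0,0.9],[-29,-7,0,0,0.9],[-29,-7,0,0,0.9],[-29,-7,0,0,0.9],[-29,-7,0,0,0.9]]

```text
clock: 18.25
position: [501.2, -159.8, 149.9]
eef_rot: [0.602, 0.798, -0.001, -0.002]
force: [-0.0, 0.5, -7.7]
finger_gap: 13.6
```

Call:
move_arm:
  rows:
    - [[-29,-7,0,0,0.9],[-29,-7,0,0,0.9],[-15,-4,0,0,0.9],[0,0,0,0.05,0.9],[0,0,0,0.05,0.9]]

```text
clock: 18.75
position: [504.7, -233.3, 150.0]
eef_rot: [0.642, 0.766, -0.0, -0.002]
force: [0.2, 0.6, -8.4]
finger_gap: 13.3
```

Run:
```python
from h import *
go(506.2,-267,110,1.7525)
```

```text
18.75 [ 504.7 -233.3  150. ] yaw of tool x 1.7464 tilt [-0.0037  0.0023] F [ 0.21  0.56 -8.37] T [ 0.101 -0.015  0.035] gap 13.3 q [ 0.75  0.65 -0.56  1.8   0.45  0.83  0.15]
tool shift [-33.6  -4.3  40. ] norm 52.4 turn -0.006
```

Call:
move_arm:
  rows:
    - [[-11,-1.5,10,0,0.9],[-11,-1.5,15,0,0.9],[-11,-1.5,15,0,0.9],[0,0,15,0,0.9],[0,0,0,0,0.9]]

```text
clock: 19.25
position: [504.8, -267.7, 92.3]
eef_rot: [0.642, 0.767, -0.002, -0.004]
force: [-0.9, 1.5, -7.8]
finger_gap: 13.4
```

Call:
move_arm:
  rows:
    - [[0,0,0,0,0.9],[0,0,0,0,0.9]]

```text
clock: 19.45
position: [508.6, -266.5, 96.6]
eef_rot: [0.641, 0.768, 0.001, 0.0]
force: [-0.1, 0.7, -7.4]
finger_gap: 13.3
```

Run:
```python
from h import *
go(506.2,-267,95,1.7525)
s,d=imaging.snapshot("side");np.savez("s3.npz",p=s,d=d)
u,v=map(int,proj("side",(506,-267,50)))
c=cv2.resize(s[v-70:v+80,u-100:u+100],None,fx=4,fy=4,interpolation=2)
print(u,v);cv2.imwrite("pics/s3.png",np.clip(c*1.8,0,255).astype(np.uint8)[:,:,::-1])
```

```text
19.45 [ 508.6 -266.5   96.6] yaw of tool x 1.7505 tilt [0.0013 0.0002] F [-0.05  0.66 -7.44] T [-0.015 -0.078  0.009] gap 13.3 q [ 0.76  0.74 -0.51  1.8   0.51  0.74  0.16]
tool shift [-0.  -2.5  1.6] norm 3.0 turn -0.002
272 316
```

View pics/s3.png

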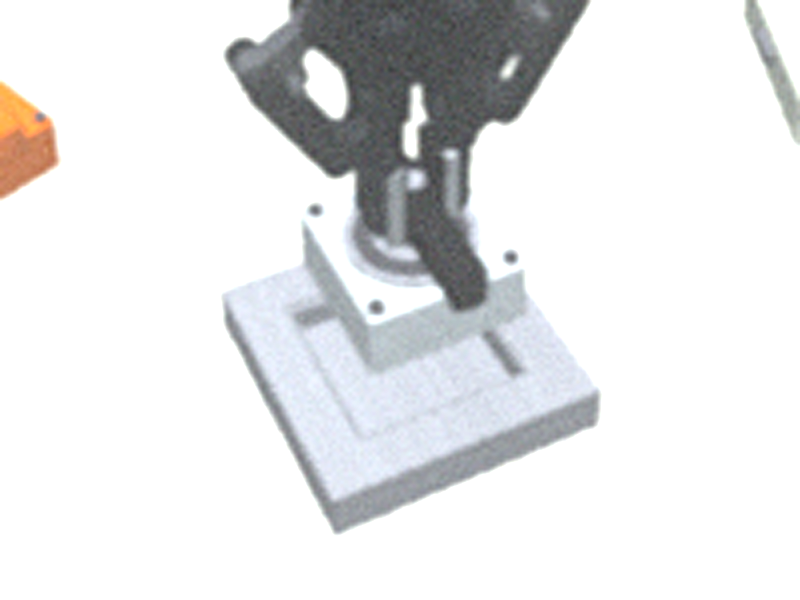

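The block hangs square over the pocket in the crop, with its front corner at about (375,365) and the pocket's front corner at about (365,435). To get the relative offset, I'll fit the visible vertical faces of the block and the cradle.

```bash
cat > fit.py <<'E'
from h import *
def faces(W,valid,c,th,h,zlo,zhi):
    # c nominal centre, th yaw, h half-size: -x' and -y' faces visible
    e=np.array([[np.cos(th),np.sin(th)],[-np.sin(th),np.cos(th)]])
    L=(W[...,:2]-c)@e.T;z=W[...,2];out=[]
    for k in(0,1):
        m=valid&(z>zlo)&(z<zhi)&(abs(L[...,k]+h)<7)&(abs(L[...,1-k])<h-6)
        a,b=L[m][:,1-k],L[m][:,k]
        for _ in range(3):
            co=np.polyfit(a,b,1);r=b-np.polyval(co,a);g=abs(r)<2.5*r.std();a,b=a[g],b[g]
        out.append((len(a),co[1]+h,co[0]*(1 if k else -1),r.std()))
    return np.round(out,4)
E
python3 - <<'E'
from fit import *
f=np.load("s3.npz");d=f["d"];W=wmap("side",d);c=np.array([506.2,-267.]);th=.2005
print("n, offset mm along axis, yaw dev, std")
print("cradle",faces(W,d>0,c,th,55,4,16))
print("block",faces(W,d>0,c,th,32,50,68))
m=(d>0)&(np.hypot(*(W[...,:2]-c).transpose(2,0,1))<60)
z=W[...,2][m];print(np.histogram(z,bins=np.arange(0,90,5)))
E
```

```text
n, offset mm along axis, yaw dev, std
cradle [[ 1.1700e+02 -5.4300e-02 -3.6000e-03  2.1700e-01]
 [ 3.1000e+02 -1.0179e+00 -0.0000e+00  5.9980e-01]]
block [[ 1.1600e+02  2.7207e+00  1.0000e-03  2.8010e-01]
 [ 2.5800e+02 -4.5960e-01 -4.4000e-03  6.1250e-01]]
(array([ 160,  773,  109,  354, 1133,    0,    0,    0,    0,   67,  142,
        129,  123,  117,  562,  209,   16]), array([ 0,  5, 10, 15, 20, 25, 30, 35, 40, 45, 50, 55, 60, 65, 70, 75, 80,
       85]))
```

Call:
move_arm:
  rows:
    - [[-0.6,-2.8,4,0,0.9],[0,0,6,0,0.9],[0,0,4,0,0.9],[0,0,0,0,0.9],[0,0,0,0,0.9]]

```text
clock: 20.0
position: [505.4, -267.7, 82.1]
eef_rot: [0.641, 0.768, 0.0, -0.0]
force: [0.6, 0.2, -7.3]
finger_gap: 13.1
```

```bash
cat > m.py <<'E'
from fit import *
st();s,d=imaging.snapshot("side");W=wmap("side",d);c=np.array([506.2,-267.]);th=.2005;zb=arm.get_state()["position"][2]-51.8
a=faces(W,d>0,c,th,55,4,16);b=faces(W,d>0,c,th,32,max(zb,22)+4,zb+24);print("zb",zb,"\n",a,"\n",b)
o=b[:,1]-a[:,1];e=np.array([[np.cos(th),np.sin(th)],[-np.sin(th),np.cos(th)]])
w=-(o@e);r=Ro.from_quat(arm.get_state()["eef_rot"]).as_matrix();print("block off x'y'",o,"correction tool",(r.T@np.r_[w,0]).round(2))
np.savez("last.npz",p=s,d=d)
E
python3 m.py
```

```text
20.0 [ 505.4 -267.7   82.1] yaw of tool x 1.75 tilt [-0.0001  0.0003] F [ 0.59  0.25 -7.32] T [-0.014 -0.015  0.038] gap 13.1 q [ 0.76  0.75 -0.5   1.81  0.52  0.71  0.15]
zb 30.582751669862844 
 [[ 1.150e+02 -4.600e-02 -3.900e-03  2.414e-01]
 [ 3.230e+02 -9.172e-01 -1.900e-03  6.068e-01]] 
 [[ 1.230e+02 -7.801e-01 -2.800e-03  2.371e-01]
 [ 2.640e+02 -8.958e-01  3.600e-03  5.609e-01]]
block off x'y' [-0.7341  0.0214] correction tool [-0.01  0.73  0.  ]
```

Call:
move_arm:
  rows:
    - [[0,0.6,3,0,0.9],[0,0,3,0,0.9],[0,0,1,0,0.9],[0,0,0,0,0.9],[0,0,0,0,0.9]]

```text
clock: 20.55
position: [505.9, -267.7, 75.3]
eef_rot: [0.641, 0.767, 0.0, 0.0]
force: [0.3, 0.3, -7.9]
finger_gap: 13.3
```

```bash
python3 m.py
```

```text
20.55 [ 505.9 -267.7   75.3] yaw of tool x 1.7499 tilt [0.0001 0.0001] F [ 0.33  0.28 -7.89] T [ 0.018 -0.014 -0.013] gap 13.3 q [ 0.75  0.76 -0.49  1.81  0.53  0.7   0.14]
zb 23.586572961785393 
 [[ 1.190e+02 -3.980e-02 -1.200e-03  2.485e-01]
 [ 3.070e+02 -9.323e-01 -2.300e-03  5.839e-01]] 
 [[ 1.2300e+02 -1.9340e-01 -1.2000e-03  2.5350e-01]
 [ 2.6100e+02 -1.0799e+00 -2.1000e-03  6.3370e-01]]
block off x'y' [-0.1536 -0.1476] correction tool [0.15 0.15 0.  ]
```

Centred to 0.15 mm and aligned. I'll descend gently into the pocket.

Call:
move_arm:
  rows:
    - [[0.1,0.1,2,0,0.9],[0,0,2,0,0.9],[0,0,2,0,0.9],[0,0,2,0,0.9],[0,0,0,0,0.9]]

```text
clock: 21.1
position: [505.7, -267.5, 66.9]
eef_rot: [0.641, 0.767, -0.0, -0.0]
force: [-0.5, -0.8, -7.8]
finger_gap: 13.5
```

Call:
move_arm:
  rows:
    - [[0,0,2,0,0.9],[0,0,2,0,0.9],[0,0,2,0,0.9],[0,0,0,0,0.9]]

```text
clock: 21.5
position: [505.7, -267.5, 60.9]
eef_rot: [0.641, 0.767, -0.0, -0.0]
force: [-0.3, -0.0, -7.9]
finger_gap: 13.5
```

```bash
python3 -c "
from h import *
st()"
```

```text
21.5 [ 505.7 -267.5   60.9] yaw of tool x 1.7498 tilt [-0.0008  0.0003] F [-0.31 -0.05 -7.9 ] T [ 0.014 -0.035  0.018] gap 13.5 q [ 0.74  0.78 -0.47  1.82  0.55  0.67  0.13]
```

Call:
move_arm:
  rows:
    - [[0,0,1,0,0.9],[0,0,1,0,0.9],[0,0,0,0,0.9]]

```text
clock: 21.8
position: [505.9, -267.5, 59.2]
eef_rot: [0.641, 0.767, -0.0, -0.0]
force: [0.2, 0.6, -8.3]
finger_gap: 13.2
```

Call:
move_arm:
  rows:
    - [[0,0,0.5,0,0.9],[0,0,0.3,0,0.9],[0,0,0,0,0.9]]

```text
clock: 22.1
position: [506.0, -267.5, 58.5]
eef_rot: [0.641, 0.767, 0.0, -0.0]
force: [-1.2, -0.6, -7.6]
finger_gap: 13.6
```

Call:
move_arm:
  rows:
    - [[0,0,0.4,0,0.9],[0,0,0.3,0,0.9],[0,0,0,0,0.9]]

```text
clock: 22.4
position: [506.0, -267.6, 57.9]
eef_rot: [0.641, 0.767, 0.0, 0.0]
force: [-0.6, -0.3, -7.5]
finger_gap: 13.4
```

Call:
move_arm:
  rows:
    - [[0,0,0.3,0,0.9],[0,0,0.2,0,0.9],[0,0,0,0,0.9]]

```text
clock: 22.7
position: [506.0, -267.6, 57.8]
eef_rot: [0.641, 0.767, -0.0, 0.0]
force: [-1.8, 0.1, -1.8]
finger_gap: 13.5
```

The load dropped from 7.5 N to 1.8 N at z 57.8, the same height as in the rack, so it's on the floor. I'll release and retreat.

Call:
move_arm:
  rows:
    - [[0,0,0,0,0.85],[0,0,0,0,0.75],[0,0,0,0,0.6],[0,0,0,0,0.5],[0,0,-8,0,0.5]]

```text
clock: 23.2
position: [505.8, -267.4, 65.1]
eef_rot: [0.641, 0.768, -0.0, -0.001]
force: [-0.5, -0.1, 0.1]
finger_gap: 42.5
```

Call:
move_arm:
  rows:
    - [[0,0,-15,0,0.5],[0,0,-30,0,0.5],[0,0,-40,0,0.5],[0,0,-40,0,0.5],[0,0,-40,0,0.5]]

```text
clock: 23.7
position: [506.0, -267.3, 233.4]
eef_rot: [0.641, 0.768, 0.0, 0.001]
force: [0.4, -1.0, 0.2]
finger_gap: 42.7
```

Call:
move_arm:
  rows:
    - [[-40,0,0,0,0.5],[-40,0,0,0,0.5],[-40,0,0,0,0.5],[-40,0,0,0,0.5],[0,0,0,0,0.5]]

```text
clock: 24.2
position: [532.5, -432.8, 230.4]
eef_rot: [0.645, 0.764, -0.002, 0.002]
force: [-1.5, -0.9, -1.2]
finger_gap: 42.5
```

Run:
```python
from fit import *
st()
s,d=imaging.snapshot("side");W=wmap("side",d);c=np.array([506.2,-267.]);th=.2005
a=faces(W,d>0,c,th,55,4,16);b=faces(W,d>0,c,th,32,23,31);print(a,"\n",b)
p,dt=imaging.snapshot("top");Wt=wmap("top",dt)
f=np.load("top0.npz");W0=wmap("top",f["d"])
L=Wt[...,:2]-c;m=(abs(Wt[...,2]-34)<6)&(np.hypot(L[...,0],L[...,1])<44)
q=Wt[m];A=np.c_[q[:,:2]-c,np.ones(len(q))];print("block top z",np.median(q[:,2]),"plane",np.linalg.lstsq(A,q[:,2],rcond=None)[0].round(3),len(q))
for X in((563.7,26.8),(525.6,151.1)):
    for w in(Wt,W0):
        L=w[...,:2]-X;m=(abs(w[...,2]-34)<5)&(np.hypot(L[...,0],L[...,1])<44);q=w[m];print("unit",X,np.median(q[:,2]).round(1),len(q),cv2.minAreaRect(q[:,:2].astype(np.float32)))
# bystanders compare
for nm,(u0,u1,v0,v1) in dict(mouse=(220,260,120,175),box=(300,360,120,170),obj=(390,420,135,160),green=(185,240,295,335),orange=(300,355,285,330)).items():
    print(nm,"mean abs diff",np.abs(p[v0:v1,u0:u1].astype(int)-f["p"][v0:v1,u0:u1]).mean().round(2))
h,w=p.shape[:2];cv2.imwrite("pics/end.png",np.hstack([np.clip(p[100:340,130:430]*2.,0,255),np.clip(cv2.resize(s[220:400,170:395],(300,240))*1.8,0,255)]).astype(np.uint8)[:,:,::-1])
```

```text
24.2 [ 532.5 -432.8  230.4] yaw of tool x 1.7398 tilt [ 0.0001 -0.0051] F [-1.49 -0.93 -1.17] T [-0.027  0.063 -0.002] gap 42.5 q [ 0.94  0.75 -0.58  1.32  0.42  1.19  0.5 ]
[[ 1.150e+02 -5.160e-02 -2.900e-03  2.326e-01]
 [ 3.150e+02 -9.826e-01 -2.000e-03  6.133e-01]] 
 [[ 5.000e+01 -6.940e-02 -3.800e-03  2.640e-01]
 [ 8.600e+01 -9.031e-01 -3.800e-03  6.377e-01]]
block top z 33.10356355743732 plane [-4.0000e-03 -1.0000e-03  3.3189e+01] 477
unit (563.7, 26.8) 33.1 441 ((563.4915771484375, 25.953365325927734), (64.22515869140625, 63.955299377441406), 16.635276794433594)
unit (563.7, 26.8) 33.4 449 ((563.3219604492188, 26.16286277770996), (64.10299682617188, 63.96437454223633), 17.280174255371094)
unit (525.6, 151.1) 33.4 462 ((525.421630859375, 150.44088745117188), (64.65501403808594, 63.7721061706543), 16.93112564086914)
unit (525.6, 151.1) 33.6 470 ((524.9714965820312, 150.22549438476562), (64.42786407470703, 64.0216064453125), 16.429306030273438)
mouse mean abs diff 0.71
box mean abs diff 0.55
obj mean abs diff 0.56
green mean abs diff 0.59
orange mean abs diff 0.57
```

View pics/end.png

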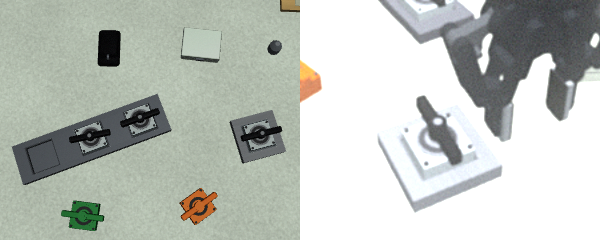

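The final picture shows the stiff unit seated in the cradle, at about (260,135), and the two sound units still in the rack. Nothing else has moved and the arm is clear, so I'm handing in.

```bash
python3 -c "
from rig import order
print(order.close_job())"
```

```text
the job is handed in; nothing more can be done
None
```

I moved the stiff unit to the service cradle and handed the job in at about 24 s of the 72 s allowed. No verdict is reported on hand-in.

**Finding the stiff unit:** I turned all three knobs by 1.3–1.5 rad while the units stood in the rack. The unit at the rack's +y end (around x 487, y 274) dragged with about 0.14–0.17 N m. The other two stayed at noise level, under 0.05 N m.

**Last checks:**
- **Cradle:** the unit's block is centred in the pocket to about 0.1 mm. Its top is at 33.1 mm, against 33.1–33.4 mm for the seated units, and its tilt is about 0.004 rad.
- **Sound units:** both are within about 0.5 mm of where they started and still seated.
- **Everything else:** the mouse, slide box, objective and the green and orange look-alikes show no change in the pictures. The arm is clear of everything.
- **Forces:** I set the grip to 22–27 N, and the wrist never read more than about 9 N. The contact forces on the units themselves were not measured.

**Disagreements:** some quick moves stopped up to about 35 mm short, and I corrected those before grasping or placing. The side camera put the rack about 3 mm lower in y than the top camera did, so I used the top view for the rack. I placed the block by measuring it relative to the cradle in a single view.

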